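Take the knurled nut off the flange mount and put it in the tray

ROBOT

A 7-joint arm with a two-finger parallel gripper is mounted at the origin on the work surface. World frame = base frame: x ahead of the robot, y to its left, z up, the work surface at z = 0. Lengths are in m, angles in rad, forces in N, time in s.
With the tool pointing down it reaches from about 0.425 to 0.925 m from the base axis. Payload 6.8 kg.
Tool frame: the origin (TCP) lies at the very end of the fingers, on their centre line; the grasp point (between the pads) lies 19 mm behind it; z points along the fingers, y is the line along which they close (so a half turn about z gives the same grasp; the last joint's range is limited). The gripper opens to 88 mm and grips with 3 to 60 N. Pads are 20 mm wide; open, the fingers measure 115 mm over their backs; the gripper's body (75 mm by 178 mm) begins 61 mm behind the grasp point.
Start: joints at [0.996, 0.477, 0.022, 1.555, -0.011, 1.109, -0.083], TCP at [0.304, -0.603, 0.223] pointing down, gripper open.
Joint ranges: [-2.96, 2.96], [-0.34, 2.1], [-1.41, 1.46], [0.24, 2.44], [-1.37, 4.51], [0.17, 1.92], [-2.96, 2.96]. Speed limits (rad/s): [2.39, 2.39, 3.14, 3.14, 3.14, 3.14, 3.14].

INTERFACE

Orientations are given as a unit quaternion [x, y, z, w].
In Python, from station import get_state, get_image, camera_params, finish_job gives the robot as it stands. The module is installed in compiled form; this text tells all that it offers.
- The arm moves only by the shell command python3 -m pendant 'ROWS' [FORCE]. ROWS is text: rows parted by semicolons, each of 5 numbers parted by spaces: the finger opening in mm, from 0 to 87.8, then the shift along the tool's x, y, z in mm, then the turn about the tool's z in degrees. In form: fingers tx ty tz twist; .... A call has 1 to 8 rows; each row shifts and turns the commanded pose from where the row before left it, along the tool's axes as they then stand; what a row does not reach is not made up. A row lasts 1/8 s, in which the tool goes at most 62.5 mm and 10.7 degrees, less where a joint would pass 70% of its speed; a pose out of reach is approached as far as the arm can. A call with a gripper value outside its range is refused whole. The fingers move at their own pace and stop on an object; FORCE is the grip in N (left out, the last holds). Time passes only in rows, so rows that do not move let the fingers close. It gives the time, the measured TCP pose, the force, the opening and the grip force at its end, in the units of the state.
- get_state(): the state, without advancing time (a new reading comes with each control period).
- get_image(name): name is "scene" or "top" or "wrist"; returns (picture, depth): 384x512x3 uint8, blue, green, red; 384x512 float32, m along the optical axis (not along the pixel's ray), 0 where there is no reading.
- camera_params(name): a dict with "fx", "fy", "cx", "cy" (pixels), "world_from_camera" (4x4, takes a point from camera to world coordinates). Camera axes: x right, y up, looking along -z (the intrinsics and any distortion apply to the point x, -y, -z); pixel columns grow to the right and rows downward; lengths in m; the calibration is good to about 2 mm. A picture is of the moment at which its call begins: read the wrist's pose just before it. camera_params takes no time and is no camera call; for the wrist camera it gives the pose at the moment of the call.
- finish_job(): hands the job in; it is judged then, once.
The state is a dict: "time_s": time; "joint_pos": joint angles; "dq": joint speeds; "joint_efforts": joint torques, N m; "position": TCP position; "ee_rot": TCP orientation; "ft_force": force on the tool from outside, world axes, zero at the start; "torque": the same for the moment, N m; "grip_width": finger opening in m; "finger_force": force on a finger pad.
Only numpy, scipy, OpenCV 4.12 (cv2) and the standard library are available. Lean on these libraries where they do the work, as an engineer would, in place of code of your own. Each camera call takes 0.05 s, during which the arm holds its last target. There are 200 camera calls.

TASK

Unscrew the large round knurled nut from its stud on the flange mount: turn it about a quarter turn anticlockwise, seen from above, until the coarse thread lets go, then lift it straight up clear of the stud. Carry it to the open metal tray and set it down flat inside, the same way up; do not drop it in.

Things in the scene. Friction and masses are not known exactly. Their poses are not given: they have to be found in the camera images.
- nut: Round knurled dark steel nut, 46 mm across, 34 mm high, 29 mm bore, loose, 0.1 to 0.21 kg. Origin: centre of its underside, z up; it sits on the flange. Right-hand thread, turns easily, 2 mm play, rises 2 to 3 mm: 75 to 105 degrees anticlockwise from above (positive about z) frees it from any start (free after 50 to 70, stop at 110 or more); before that it cannot be pulled off. Any grip yaw.
- mount: Flange mount, fixed: square aluminium block 110 x 110 x 25 mm with a steel disc 90 mm across, its flat top 37 mm above the table, and an upright 15 mm stud whose top is 85 mm above the table (14 mm above the nut's). Origin: centre of the block's underside, z up along the stud. Mounts with a small hexagon nut or a wing nut, at the far side, are bystanders.
- tray: Open empty aluminium tray, fixed: 190 mm (its x) by 160 mm (its y) outside, rim 25 mm above the table, walls and floor 4 mm thick, so the inside is 182 x 152 mm and the floor 4 mm above the table. Origin: centre of its underside on the table, z up.
There are look-alikes about, which are no part of the job. What is shaped like the nut but yellow is not meant.

How it is judged:
By the outcome, as a careful person would: the job done as asked, in the order asked, and still so for the second after the job is handed in, with the robot touching nothing.
It also fails if it takes over 40 s, if anything falls off the work surface, if the arm or the gripper's body presses on something with over 40 N, if the wrist force passes 120 N, or if a joint passes its speed limit or range.

## Working session

There is one attempt and no reset: what is moved stays moved. The work goes in short steps, Python scripts to look and compute and a shell command to move; the robot and the scene stay as the last step left them, time stands still between calls to the robot, and variables do not carry over. Pictures are saved under pics/ and viewed, at most 10 in all, crops included, and the job is handed in when it is done.

```bash
mkdir -p pics
cat > h.py <<'E'
import numpy as np, cv2
from station import *
def snap(n):
    P=camera_params(n); im,d=get_image(n); return im,d,P
def world(P,d,u,v):
    z=d[v,u]; p=np.array([(u-P['cx'])/P['fx']*z,-(v-P['cy'])/P['fy']*z,-z,1+0*z],dtype=object if False else float)
    return P['world_from_camera']@p
def cloud(P,d):
    v,u=np.mgrid[:d.shape[0],:d.shape[1]]
    c=np.stack([(u-P['cx'])/P['fx']*d,-(v-P['cy'])/P['fy']*d,-d,np.ones_like(d)],-1)
    w=(c@P['world_from_camera'].T)[...,:3]; w[d==0]=np.nan; return w
E
python3 - <<'E'
from h import *
for n in ('top','scene'):
    im,d,P=snap(n); cv2.imwrite(f'pics/{n}0.png',im); np.savez(f'{n}0.npz',im=im,d=d,w=cloud(P,d)); print(n,{k:np.round(v,3) if not isinstance(v,str) else v for k,v in P.items()})
s=get_state(); print(s)
E
```

```text
top {'fx': np.float64(360.087), 'fy': np.float64(360.087), 'cx': np.float64(252.201), 'cy': np.float64(184.265), 'world_from_camera': array([[-0.025,  0.981, -0.195,  0.377],
       [-1.   , -0.025,  0.004, -0.016],
       [-0.001,  0.195,  0.981,  0.822],
       [ 0.   ,  0.   ,  0.   ,  1.   ]])}
scene {'fx': np.float64(365.269), 'fy': np.float64(365.269), 'cx': np.float64(251.433), 'cy': np.float64(188.418), 'world_from_camera': array([[-0.426, -0.487,  0.762,  1.007],
       [ 0.904, -0.248,  0.348,  0.216],
       [ 0.02 ,  0.838,  0.546,  0.418],
       [ 0.   ,  0.   ,  0.   ,  1.   ]])}
{'time_s': 0.1, 'joint_pos': array([ 0.9959125 ,  0.47771698,  0.02235225,  1.55632926, -0.01149166,
        1.10930195, -0.08310105]), 'dq': array([ 0.00086503, -0.00162523,  0.00020518, -0.0027774 ,  0.00010206,
        0.00091034,  0.00113778]), 'joint_efforts': array([ 5.33327402e-03, -5.84091210e+01,  1.54063214e+00, -2.73312700e+01,
       -5.42147853e-02,  1.31480672e-02,  2.54239092e-05]), 'position': array([ 0.30350205, -0.60231802,  0.22178929]), 'ee_rot': array([ 9.72885527e-01,  2.31285731e-01, -2.50720075e-04, -7.74000697e-04]), 'ft_force': array([0.36218363, 0.47568365, 0.11703055]), 'torque': array([-0.04372757, -0.01687301,  0.03286348]), 'finger_force': 0.0, 'grip_width': 0.08760749756151723}
```

View pics/top0.png

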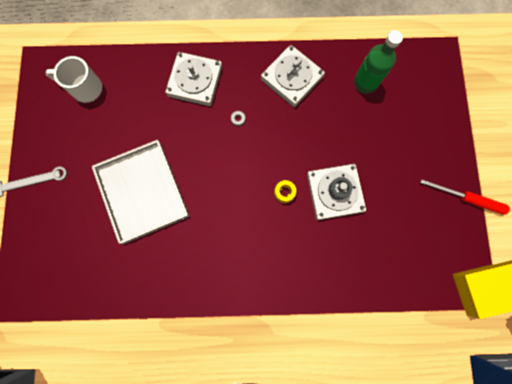

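View pics/scene0.png

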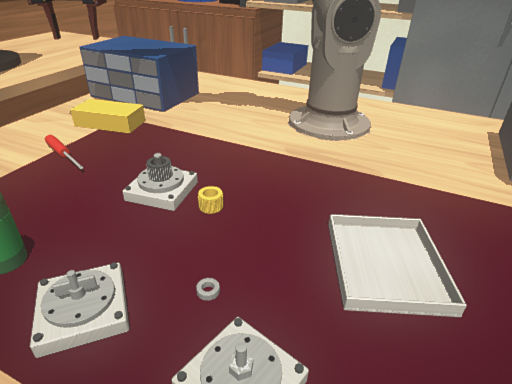

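Top view: the candidates for the nut are the dark knurled nut on the mount at (340,188), the yellow look-alike at (286,191), the grey ring at (238,118), the hex-nut mount at (194,77) and the wing-nut mount at (293,74). I choose the dark one at (340,188). The tray is at (140,191). In the scene view the nut is at (158,168).

Run:
```python
from h import *
T=np.load('top0.npz');S=np.load('scene0.npz')
cv2.imwrite('pics/crop.png',np.hstack([cv2.resize(T['im'][150:230,297:377],(400,400),interpolation=2),cv2.resize(S['im'][140:220,120:200],(400,400),interpolation=2)]))
def inf(name,w,c,r,zl,zh):
    m=(np.abs(w[...,0]-c[0])<r)&(np.abs(w[...,1]-c[1])<r)&(w[...,2]>zl)&(w[...,2]<zh)
    p=w[m]
    if len(p)<5: print(name,len(p));return
    (cx,cy),(a,b),an=cv2.minAreaRect(p[:,:2].astype(np.float32)); print(name,len(p),'rect',np.round([cx,cy,a,b,an],4),'mean',p.mean(0).round(4),'zmed',np.median(p[:,2]).round(4))
for n,A in(('top',T),('scene',S)):
    w=A['w']
    c=T['w'][188,340]; 
    for zl,zh in((.015,.032),(.031,.045),(.06,.078),(.079,.1)): inf(n+f' nut {zl}',w,c,.09,zl,zh)
    inf(n+' table',w,T['w'][191,220],.05,-.05,.05)
    inf(n+' tray rim',w,T['w'][191,140],.16,.015,.04)
    inf(n+' tray floor',w,T['w'][191,140],.03,-.02,.04)
print(T['w'][188,340],T['w'][191,140])
```

```text
top nut 0.015 1092 rect [ 0.5121 -0.19    0.1097  0.1509  8.218 ] mean [ 0.5107 -0.2035  0.0254] zmed 0.0255
top nut 0.031 878 rect [ 0.5123 -0.1869  0.0948  0.1458  6.873 ] mean [ 0.5119 -0.2052  0.0374] zmed 0.0375
top nut 0.06 289 rect [ 0.515  -0.2089  0.0454  0.045  26.2322] mean [ 0.5141 -0.2082  0.0698] zmed 0.0709
top nut 0.079 51 rect [ 5.15200e-01 -2.09100e-01  1.45000e-02  1.49000e-02  4.20847e+01] mean [ 0.5146 -0.2087  0.0845] zmed 0.0848
top table 1818 rect [5.26100e-01 5.57000e-02 9.85000e-02 9.93000e-02 8.91694e+01] mean [0.5257 0.0552 0.0016] zmed 0.0016
top tray rim 839 rect [ 0.5279  0.2359  0.1909  0.1609 21.7183] mean [0.5274 0.2427 0.0236] zmed 0.0249
top tray floor 660 rect [0.5298 0.2395 0.0597 0.0598 0.4779] mean [0.5296 0.2396 0.005 ] zmed 0.005
scene nut 0.015 998 rect [ 0.5301 -0.2003  0.114   0.143  34.5307] mean [ 0.5413 -0.1888  0.024 ] zmed 0.0247
scene nut 0.031 657 rect [ 0.5099 -0.186   0.0845  0.1349 24.5666] mean [ 0.5298 -0.1977  0.037 ] zmed 0.037
scene nut 0.06 298 rect [ 0.5188 -0.2079  0.0442  0.0461 37.2117] mean [ 0.523  -0.2038  0.0683] zmed 0.0696
scene nut 0.079 46 rect [ 5.17700e-01 -2.08700e-01  1.46000e-02  1.33000e-02  6.68749e+01] mean [ 0.5185 -0.2076  0.0832] zmed 0.0838
scene table 2039 rect [5.26000e-01 5.54000e-02 9.98000e-02 1.00000e-01 8.99676e+01] mean [0.5289 0.0567 0.0009] zmed 0.0009
scene tray rim 2189 rect [ 0.5294  0.2357  0.1923  0.1606 21.8467] mean [0.5447 0.2494 0.0217] zmed 0.0224
scene tray floor 1014 rect [0.5299 0.2394 0.0599 0.06   0.0673] mean [0.5311 0.2399 0.0042] zmed 0.0042
[ 0.51124733 -0.20277524  0.08141982] [0.52982118 0.23943983 0.00494173]
```

View pics/crop.png

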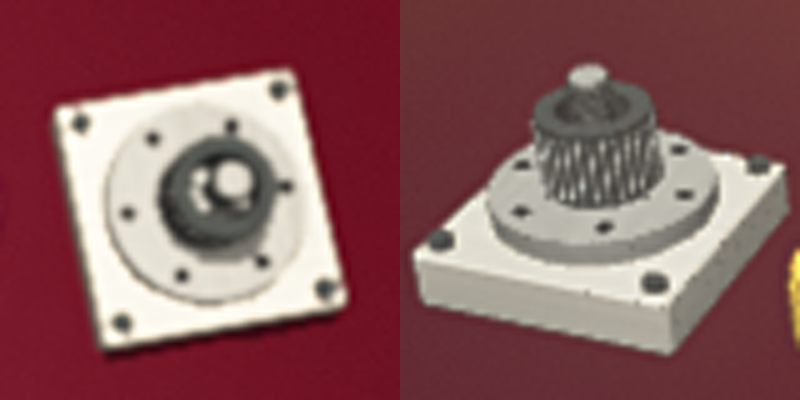

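The crop confirms a dark knurled nut on the mount with the stud showing. The stud is at about (0.516, -0.209) and the nut top at 0.071, which agrees with the description. The tray centre is (0.529, 0.236) at about 21.7°.

```bash
python3 -m pendant '87.8 46 -32 0 0; 87.8 46 -32 0 0; 87.8 46 -32 0 0; 87.8 46 -32 0 0; 87.8 46 -32 0 0; 87.8 46 -32 0 0; 87.8 46 -32 0 0; 87.8 45 -31 0 0' 20; python3 -m pendant '87.8 0 0 0 0;87.8 0 0 0 0'
cat > off.py <<'E'
from h import *
from scipy.spatial.transform import Rotation as R
import sys
t=np.array([float(x) for x in sys.argv[1:4]]); s=get_state(); r=R.from_quat(s['ee_rot'])
print('t',s['time_s'],'pos',s['position'].round(4),'q7',s['joint_pos'][[0,6]].round(2),'F',s['ft_force'].round(1),'w',round(s['grip_width'],4),'gf',s['finger_force'],'yaw',np.degrees(np.arctan2(r.as_matrix()[1,0],r.as_matrix()[0,0])).round(1),'tilt',r.as_matrix()[:,2].round(4),'toolmm',(r.inv().apply(t-s['position'])*1e3).round(1))
E
python3 off.py .516 -.209 .2218
python3 - <<'E'
from h import *
im,d,P=snap('wrist'); cv2.imwrite('pics/w0.png',im); w=cloud(P,d)
c=np.array([.516,-.209])
for zl,zh in((.031,.045),(.06,.078),(.079,.1)):
    p=w[(np.hypot(w[...,0]-c[0],w[...,1]-c[1])<.06)&(w[...,2]>zl)&(w[...,2]<zh)]
    if len(p)>9: print(zl,len(p),cv2.minAreaRect(p[:,:2].astype(np.float32)),cv2.minEnclosingCircle(p[:,:2].astype(np.float32)),np.median(p[:,2]))
E
```

```text
time_s: 1.1
position: [0.5172, -0.2082, 0.2225]
ee_rot: [0.973, 0.231, -0.0, -0.0]
ft_force: [0.3, -0.4, 0.2]
grip_width: 0.0878
finger_force: 0.0
time_s: 1.35
position: [0.5162, -0.2106, 0.2223]
ee_rot: [0.973, 0.231, -0.001, 0.0]
ft_force: [-0.4, -0.7, -0.4]
grip_width: 0.0881
finger_force: 0.0
t 1.35 pos [ 0.5162 -0.2106  0.2223] q7 [ 0.41 -0.88] F [-0.4 -0.7 -0.4] w 0.0881 gf 0.0 yaw 26.7 tilt [-1.e-03 -4.e-04 -1.e+00] toolmm [ 0.5 -1.5  0.5]
0.031 3048 ((0.514419436454773, -0.20918157696723938), (0.08893905580043793, 0.08857866376638412), 27.560508728027344) ((0.5146147608757019, -0.20917072892189026), 0.04495293274521828) 0.03668176909268811
0.06 1053 ((0.5151140689849854, -0.2085079550743103), (0.04546964913606644, 0.046077776700258255), 29.01612091064453) ((0.5146870613098145, -0.20897822082042694), 0.023669440299272537) 0.07025334924548388
0.079 207 ((0.5146729350090027, -0.20871193706989288), (0.015744389966130257, 0.015561571344733238), 31.09356689453125) ((0.5145148038864136, -0.20900779962539673), 0.008397839963436127) 0.08422405841268221
```

View pics/w0.png

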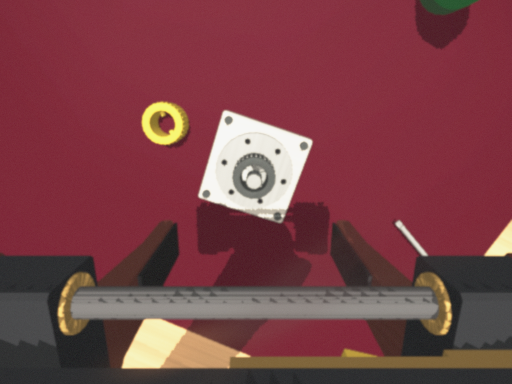

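The wrist view shows the nut at (253,176), the stud inside it, and the yellow look-alike well clear at (165,123). The refined centre is (0.5148, -0.209).

```bash
python3 -m pendant '87.8 -1 -1 50 0; 87.8 0 0 50 0; 87.8 0 0 40 0; 87.8 0 0 25 0; 87.8 0 0 10 0; 87.8 0 0 4 0; 87.8 0 0 0 0; 87.8 0 0 0 0'; python3 off.py .5148 -.209 .042
```

```text
time_s: 2.4
position: [0.5161, -0.2098, 0.0446]
ee_rot: [0.973, 0.231, 0.001, 0.0]
ft_force: [0.3, -0.0, 0.6]
grip_width: 0.0875
finger_force: 0.0
t 2.4 pos [ 0.5161 -0.2098  0.0446] q7 [ 0.38 -0.93] F [ 0.3 -0.   0.6] w 0.0875 gf 0.0 yaw 26.7 tilt [ 1.7e-03 -6.0e-04 -1.0e+00] toolmm [-0.8 -1.3  2.6]
```

```bash
python3 -m pendant '87.8 -1 -1 2 0; 60 0 0 0 0; 46 0 0 0 0; 40 0 0 0 0; 40 0 0 0 0; 40 0 0 0 0; 40 0 0 0 0' 25; python3 off.py .5148 -.209 .042
```

```text
time_s: 3.28
position: [0.5145, -0.2095, 0.0418]
ee_rot: [0.973, 0.231, 0.0, 0.0]
ft_force: [1.3, -2.5, -2.4]
grip_width: 0.0447
finger_force: 25.0
t 3.275 pos [ 0.5145 -0.2095  0.0418] q7 [ 0.38 -0.93] F [ 1.3 -2.5 -2.4] w 0.0447 gf 24.996627501570856 yaw 26.7 tilt [ 1.e-03 -6.e-04 -1.e+00] toolmm [ 0.5 -0.4 -0.2]
```

```bash
python3 -m pendant '40 0 0 -0.2 -8; 40 0 0 -0.2 -8; 40 0 0 -0.2 -8; 40 0 0 -0.2 -8'; python3 off.py .5148 -.209 .042
```

```text
time_s: 3.78
position: [0.5138, -0.2095, 0.0423]
ee_rot: [0.87, 0.492, -0.0, 0.0]
ft_force: [0.8, -2.1, -1.5]
grip_width: 0.0447
finger_force: 25.0
t 3.775 pos [ 0.5138 -0.2095  0.0423] q7 [ 0.5  -0.47] F [ 0.8 -2.1 -1.5] w 0.0447 gf 24.9948546575024 yaw 59.0 tilt [-4.e-04 -4.e-04 -1.e+00] toolmm [1.  0.6 0.3]
```

```bash
python3 -m pendant '40 0 0 -0.3 -8; 40 0 0 -0.3 -8; 40 0 0 -0.3 -8; 40 0 0 -0.3 -8; 40 0 0 -0.3 -8; 40 0 0 -0.3 -8; 40 0 0 -0.2 -8; 40 0 0 0 -2'; python3 off.py .5148 -.209 .0445
```

```text
time_s: 4.78
position: [0.5147, -0.2102, 0.0446]
ee_rot: [0.525, 0.851, -0.0, 0.001]
ft_force: [2.3, -5.1, -2.2]
grip_width: 0.0447
finger_force: 25.0
t 4.775 pos [ 0.5147 -0.2102  0.0446] q7 [0.69 0.37] F [ 2.3 -5.1 -2.2] w 0.0447 gf 24.99583171939321 yaw 116.7 tilt [ 1.4e-03 -9.0e-04 -1.0e+00] toolmm [1.1 0.6 0.1]
```

```bash
python3 -m pendant '40 0 0 -2 0; 40 0 0 -3 0; 40 0 0 -3 0;40 0 0 0 0'; python3 off.py .5148 -.209 .0445
python3 - <<'E'
from h import *
im,d,P=snap('scene'); cv2.imwrite('pics/s1.png',cv2.resize(im[100:230,90:260],(680,520),interpolation=2))
E
```

```text
time_s: 5.28
position: [0.5149, -0.2098, 0.0528]
ee_rot: [0.525, 0.851, 0.0, 0.001]
ft_force: [2.7, -2.8, -0.9]
grip_width: 0.0445
finger_force: 25.0
t 5.275 pos [ 0.5149 -0.2098  0.0528] q7 [0.69 0.37] F [ 2.7 -2.8 -0.9] w 0.0445 gf 24.99696121503348 yaw 116.6 tilt [ 0.0016 -0.001  -1.    ] toolmm [0.7 0.3 8.3]
```

View pics/s1.png

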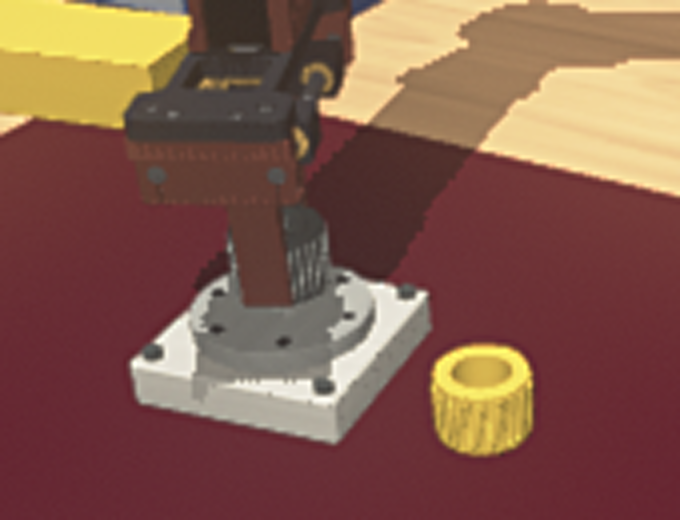

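In the crop the nut sits between the fingers at (300,260), with its lower edge near the fingertips. The pull force is small, so I continue straight up.

```bash
python3 -m pendant '40 0 0 -8 0; 40 0 0 -15 0; 40 0 0 -20 0; 40 0 0 -25 0; 40 0 0 -25 0; 40 0 0 0 0; 40 0 0 0 0'; python3 off.py .5285 .236 .145
python3 - <<'E'
from h import *
im,d,P=snap('scene'); cv2.imwrite('pics/s2.png',cv2.resize(im[60:220,90:260],(680,600),interpolation=2))
w=cloud(P,d); p=w[(np.hypot(w[...,0]-.515,w[...,1]+.21)<.05)&(w[...,2]>.05)&(w[...,2]<.092)]; print(len(p),p.mean(0),p.max(0))
E
```

```text
time_s: 6.2
position: [0.513, -0.2087, 0.1445]
ee_rot: [0.525, 0.851, -0.0, -0.001]
ft_force: [1.2, 0.3, -1.9]
grip_width: 0.0447
finger_force: 25.0
t 6.2 pos [ 0.513  -0.2087  0.1445] q7 [0.76 0.46] F [ 1.2  0.3 -1.9] w 0.0447 gf 24.9962512254001 yaw 116.7 tilt [-2.e-03  5.e-04 -1.e+00] toolmm [ 3.902e+02  2.139e+02 -3.000e-01]
181 [ 0.52014021 -0.20571786  0.06842736] [ 0.5271613  -0.19601702  0.08680942]
```

View pics/s2.png

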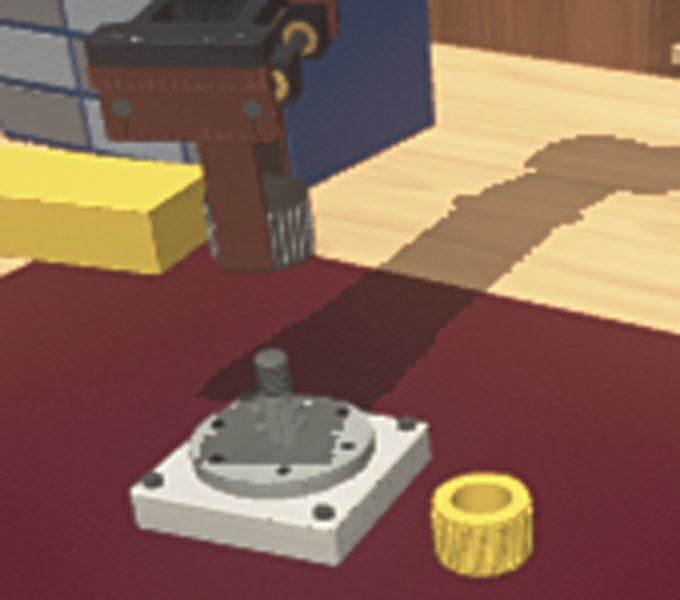

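The nut is in the gripper at (265,225) and the stud at (272,400) is bare. Carrying it to the tray centre.

```bash
python3 -m pendant '40 20 11 0 0; 40 40 22 0 0; 40 45 25 0 0; 40 45 25 0 0; 40 45 25 0 0; 40 45 25 0 0; 40 45 25 0 0; 40 45 25 0 0';  python3 -m pendant '40 40 21 0 0; 40 20 10 0 0; 40 0 0 0 0; 40 0 0 0 0; 40 0 0 0 0'; python3 off.py .5285 .236 .0088
python3 - <<'E'
from h import *
im,d,P=snap('scene'); cv2.imwrite('pics/s3.png',cv2.resize(im[90:340,270:512],(580,600),interpolation=2))
s=get_state()['position'];w=cloud(P,d); p=w[(np.hypot(w[...,0]-s[0],w[...,1]-s[1])<.028)&(w[...,2]>.1)&(w[...,2]<.3)]
print('lowest',np.percentile(p[:,2],[0,1,3,10]).round(4),'tcp z',s[2])
E
```

```text
time_s: 7.25
position: [0.5281, 0.1692, 0.1442]
ee_rot: [0.525, 0.851, -0.001, -0.001]
ft_force: [-0.1, 0.0, -2.9]
grip_width: 0.0447
finger_force: 25.0
time_s: 7.88
position: [0.5299, 0.2336, 0.145]
ee_rot: [0.525, 0.851, -0.001, 0.0]
ft_force: [1.0, -0.7, -2.0]
grip_width: 0.0445
finger_force: 25.0
t 7.875 pos [0.5299 0.2336 0.145 ] q7 [ 0.01 -0.39] F [ 1.  -0.7 -2. ] w 0.0445 gf 24.996352564451172 yaw 116.6 tilt [-6.0e-04 -1.2e-03 -1.0e+00] toolmm [  2.8  -0.  136.2]
lowest [0.1402 0.1442 0.1493 0.1638] tcp z 0.14517096661429868
```

View pics/s3.png

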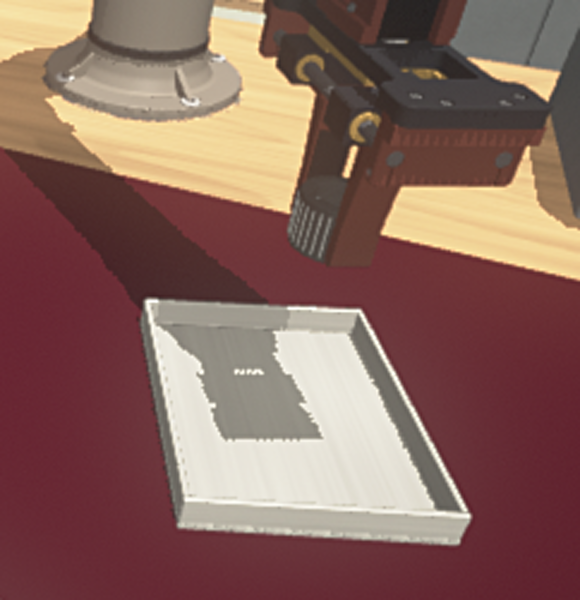

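The nut is held level at (312,220), its underside about 5 mm below the fingertips, above the tray. Lowering.

```bash
python3 -m pendant '40 2 0 35 0; 40 0 0 40 0; 40 0 0 30 0; 40 0 0 15 0; 40 0 0 8 0; 40 0 0 3 0; 40 0 0 0 0; 40 0 0 0 0'; python3 -m pendant '40 0 0 1 0; 40 0 0 1 0; 40 0 0 1 0; 40 0 0 0 0; 40 0 0 0 0'; python3 off.py .5285 .236 .0088
```

```text
time_s: 8.93
position: [0.5293, 0.2376, 0.0152]
ee_rot: [0.524, 0.851, 0.001, 0.0]
ft_force: [0.5, 0.1, -2.0]
grip_width: 0.0445
finger_force: 25.0
time_s: 9.55
position: [0.5288, 0.2373, 0.0114]
ee_rot: [0.524, 0.851, -0.0, -0.0]
ft_force: [0.1, 0.1, -2.2]
grip_width: 0.0448
finger_force: 25.0
t 9.55 pos [0.5288 0.2373 0.0114] q7 [-0.09 -0.52] F [ 0.1  0.1 -2.2] w 0.0448 gf 24.996310241876927 yaw 116.7 tilt [-1.e-04 -0.e+00 -1.e+00] toolmm [-1.1 -0.8  2.6]
```

```bash
for i in 1; do python3 -m pendant '40 0 0 1 0; 40 0 0 0.5 0; 40 0 0 0 0; 40 0 0 0 0' | grep -E 'pos|ft_f'; done; python3 -m pendant '40 0 0 0.5 0; 40 0 0 0 0; 40 0 0 0 0'| grep -E 'pos|ft_f'; python3 -m pendant '40 0 0 0.5 0; 40 0 0 0 0; 40 0 0 0 0'| grep -E 'pos|ft_f'
```

```text
position: [0.5288, 0.2373, 0.01]
ft_force: [0.1, -0.8, -1.6]
position: [0.5288, 0.2373, 0.0094]
ft_force: [-0.3, 0.2, -2.3]
position: [0.5288, 0.2373, 0.0089]
ft_force: [1.4, 0.2, -1.6]
```

```bash
python3 -m pendant '40 0 0 0.5 0; 40 0 0 0 0; 40 0 0 0 0'| grep -E 'pos|ft_f'; python3 -m pendant '40 0 0 0.5 0; 40 0 0 0 0; 40 0 0 0 0'| grep -E 'pos|ft_f'
```

```text
position: [0.5288, 0.2374, 0.0087]
ft_force: [-1.8, -1.9, 2.8]
position: [0.5288, 0.2374, 0.0087]
ft_force: [-3.0, -2.6, 8.8]
```

Contact: the vertical force changes sign and the tool stops descending at 0.0087, as predicted. I open the fingers gently and back off straight up.

```bash
python3 -m pendant '46 0 0 -0.3 0; 50 0 0 0 0; 60 0 0 0 0; 70 0 0 0 0; 80 0 0 0 0; 87 0 0 0 0; 87 0 0 0 0'; python3 -m pendant '87 0 0 -10 0; 87 0 0 -30 0; 87 0 0 -50 0; 87 0 0 -50 0; 87 0 0 -30 0; 87 0 0 0 0; 87 0 0 0 0'
python3 - <<'E'
from h import *
im,d,P=snap('scene'); cv2.imwrite('pics/s4.png',cv2.resize(im[190:330,310:470],(685,600),interpolation=2))
w=cloud(P,d); p=w[(np.hypot(w[...,0]-.5288,w[...,1]-.2374)<.05)&(w[...,2]>.015)&(w[...,2]<.06)]
print(len(p),p.min(0),p.max(0)); t=p[p[:,2]>.034]; print(cv2.minEnclosingCircle(t[:,:2].astype(np.float32)),np.median(t[:,2]))
E
```

```text
time_s: 12.42
position: [0.5288, 0.2373, 0.0083]
ee_rot: [0.524, 0.851, 0.0, 0.0]
ft_force: [0.3, -0.3, 0.3]
grip_width: 0.0871
finger_force: 0.0
time_s: 13.3
position: [0.5284, 0.2369, 0.1778]
ee_rot: [0.524, 0.851, -0.0, -0.0]
ft_force: [-0.9, -0.0, 0.1]
grip_width: 0.087
finger_force: 0.0
818 [0.50488331 0.21513207 0.01509619] [0.55306459 0.26232249 0.03977778]
((0.5286386609077454, 0.23791363835334778), 0.02416682243347168) 0.03776797381467814
```

View pics/s4.png

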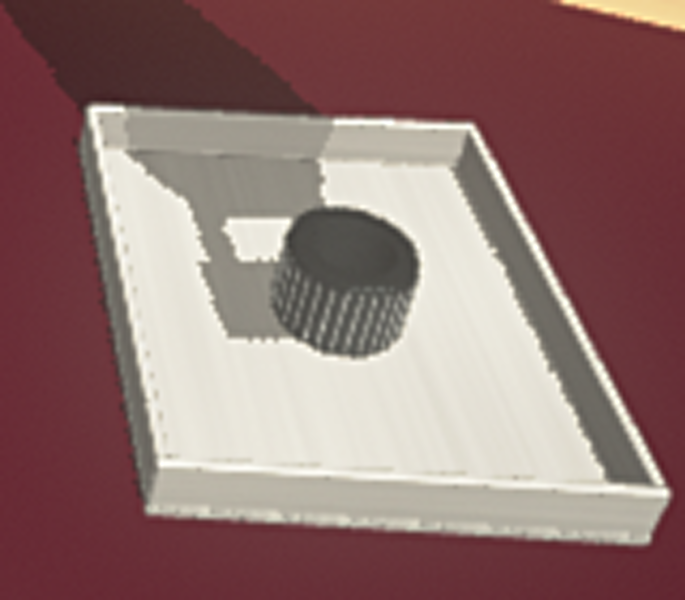

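The nut stands flat in the tray at (345,280) in the crop, its top at 0.038 m (4 + 34 mm), and the gripper is clear.

```bash
python3 -c "from station import *; print(finish_job())"
```

```text
the job is handed in; nothing more can be done
None
```

The nut was turned 90° anticlockwise, lifted clear of the stud and set down flat and upright in the middle of the tray; the job was handed in at about 13 s, with no verdict reported back.

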